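Seat a sensor module in its fixture and snap the toggle clamp shut

ROBOT

A 7-joint arm with a two-finger parallel gripper is mounted at the origin on the work surface. World frame = base frame: x ahead of the robot, y to its left, z up, the work surface at z = 0. Lengths are in m, angles in degrees, forces in N, time in s.
With the tool pointing down it reaches from about 0.425 to 0.875 m from the base axis. Payload 4.7 kg.
Tool frame: the origin (TCP) lies at the very end of the fingers, on their centre line; the grasp point (between the pads) lies ctrl.hold_point_z behind it (ctrl.hold_point_z is the distance from the TCP to the grasp point, in m); z points along the fingers, y is the line along which they close (so a half turn about z gives the same grasp; the last joint's range is limited). The gripper opens to 87 mm and grips with 3 to 60 N. Pads are 19 mm wide; open, the fingers measure 117 mm over their backs; the gripper's body (75 mm by 190 mm) begins 51 mm behind the grasp point.
Start: joints at [-68.348, 18.392, -4.016, 83.108, 1.295, 78.541, -3.26], TCP at [0.231, 0.607, 0.189] pointing down, gripper open.
Joint ranges: [-163.93, 163.93], [-17.29, 119.83], [-79.2, 71.16], [3.27, 140.29], [-89.18, 269.18], [5.43, 117.66], [-154.24, 154.24]. Speed limits (degrees/s): [147.25, 147.25, 180, 180, 180, 180, 180].

INTERFACE

Orientations are given as [roll, pitch, yaw] about the fixed x, y, z axes, in that order (R = Rz(yaw) Ry(pitch) Rx(roll)).
In Python, from rig import ctrl, hand, solver, telemetry, eyes, ticket gives the robot as it stands. The module is installed in compiled form; this text tells all that it offers. Calls block until the motion is done:
- ctrl.move_ptp(position, orientation): joint-space move of the TCP to a pose.
- ctrl.move_l(position, ori=None, rate=0.15): straight line of the TCP; ori=None keeps the orientation; rate is the mean speed in m/s.
- ctrl.movej(angles): joint-space move.
- hand.gripper_to(opening): opening from 0.0 (shut) to 1.0 (fully open); the grip force is fixed at half the most; returns when the fingers have stopped.
- ctrl.pause(seconds).
- solver.ik(position, orientation): joint angles nearest the present ones, or None.
- telemetry.read_state(): the state.
- eyes.get_image(name): name is "scene" or "top" or "wrist"; returns (picture, depth): 400x640x3 uint8, red, green, blue; 400x640 float32, m along the optical axis (not along the pixel's ray), 0 where there is no reading.
- eyes.camera_params(name): a dict with "intrinsics" (3x3 intrinsics, pixels), "eye" and "attitude" of the camera in the world. Camera axes: x right, y down, z forward; pixel columns grow to the right and rows downward; lengths in m; the calibration is good to about 2 mm. A picture is of the moment at which its call begins: read the wrist's pose just before it. camera_params takes no time and is no camera call; for the wrist camera it gives the pose at the moment of the call.
A pose or a line that the arm cannot do raises ctrl.PlanningError and nothing moves.
- ticket.hand_in(): hands the job in; it is judged then, once.
The state is a dict: "clock": time; "joint_positions": joint angles; "joint_velocities": joint speeds; "effort": joint torques, N m; "ee_pos": TCP position; "orientation": TCP orientation; "ft_force": force on the tool from outside, world axes, zero at the start; "wrist_torque": the same for the moment, N m; "gripper_width": opening from 0.0 (shut) to 1.0 (fully open); "grip_force": force on a finger pad.
Only numpy, scipy, OpenCV 4.12 (cv2) and the standard library are available. Lean on these libraries where they do the work, as an engineer would, in place of code of your own. Each camera call takes 0.05 s, during which the arm holds its last target. There are 200 camera calls.

TASK

Two toggle-clamp fixtures stand on the bench and one of them has a black sensor module lying part way into its nest. With the fingertips, push the module along the nest until it is fully home against the end stop, then push that fixture's clamp lever over and down past its dead point until it snaps into lock with the pad pressing on the module. Do not lift the module, leave the other fixture's clamp open, and do not disturb the other things on the bench.

Things in the scene. Friction and masses are not known exactly. Their poses are not given: they have to be found in the camera images.
- module: black plastic sensor housing, 70 (x) x 50 (y) x 26 mm (z), about 0.16 kg, loose, lying in the nest of fixture_a with its axes along the fixture's. Origin at the centre of its underside. It starts 12 to 28 mm short of the end stop (origin at x = -83 to -67 mm of fixture_a, z = 12 mm); fully home its origin is at x = -55 mm and its near face at x = -90 mm.
- fixture_a: fixed aluminium fixture that holds the module, left or right of the centre line (varies). Plate 225 (x) x 90 (y) x 12 mm; origin on the bench under the plate, which runs from x = -150 to +75 mm. x points from the loading end to the end stop and clamp (away from the robot within 0.3 rad), y left, z up. All fixture coordinates below are in this frame, mm; the layout is symmetric about y = 0.
- fixture_a_stop (a point): middle of the end-stop face at plate level, at (-20, 0, 12) in fixture_a. The nest is a channel along x between two rails (x -130 to -25, 53 apart inside, tops at z = 20), open at the -x end and closed by the two stop blocks (tops at z = 30).
- fixture_a_bracket (a point): top of the steel clamp bracket, at (28, 0, 68) in fixture_a; the bracket spans x 0 to 56, 28 wide. Open, the hold-down arm stands upright in front of the lever, top at z = 125, its spindle pointing to -x as far as x = -19. Locked, the arm lies level, its pad at x = -45.
- fixture_a_pivot (a point): the lever's pivot, at (40, 0, 58) in fixture_a; its axis is the fixture's y. The lever is a round bar, 124 mm from pivot to end, with a black rubber grip 16 mm in diameter from 38 mm outwards.
- fixture_b: the other fixture, identical to fixture_a and with an empty nest, on the other side of the centre line; to be left alone.
- fixture_a_lever (a joint): angle t of fixture_a's lever, rad: 0 open, 1.5 locked (stops). It leans t - 0.15 from upright towards fixture +x: open nearly upright (end at z = 181), locked nearly level. An over-centre spring returns it to open below its dead point t = 0.95 and snaps it to lock beyond; pushed 100 mm from the pivot it resists by up to about 8 N.
- fixture_b_lever (a joint): the same for fixture_b; stays open (0).
- fixture_a_handle_end (a point): free end of fixture_a's lever, on its centre line, 124 mm from the pivot
- fixture_b_handle_end (a point): free end of fixture_b's lever
- fixture_a_pad: rubber pad (15 mm across) on a sprung spindle at the free end of fixture_a's hold-down arm. Origin at the arm's pivot, not at the pad. The arm follows the lever; in lock the pad presses on the module's top with about 5 N.
- small_case: a smaller closed black case, 45 x 30 x 20 mm, lying loose between the fixtures. Bystander; origin under its centre.
- screwdriver: screwdriver, 170 mm, lying loose between or beyond the fixtures. Bystander; origin under its centre, axis along x.
- reel: small grey wire reel standing on its flange, 56 mm across, 36 mm high. Bystander; origin under its centre.
- bottle: white bottle, 40 mm across, 95 mm high. Bystander; origin under its centre.
- parts_tray: blue open tray of small parts, 110 x 150 x 30 mm. Bystander; origin under its centre.
- tape: roll of tape lying flat, 72 mm across, 18 mm high. Bystander; origin under its centre.
There are look-alikes about, which are no part of the job. Leave any blue look-alike of the module alone.

How it is judged:
By the outcome, as a careful person would: the job done as asked, in the order asked, and still so for the second after the job is handed in, with the robot touching nothing.
It also fails if it takes over 43 s, if anything falls off the work surface, if the arm or the gripper's body presses on something with over 40 N, if the wrist force passes 120 N, or if a joint passes its speed limit or range.

## Working session

There is one attempt and no reset: what is moved stays moved. The work goes in short steps, each a Python script; the robot and the scene stay as the last script left them, time stands still between calls to the robot, and variables do not carry over. Pictures are saved under pics/ and viewed, at most 10 in all, crops included, and the job is handed in when it is done.

```bash
mkdir -p pics; cat > h.py <<'E'
import numpy as np, cv2
from rig import ctrl, hand, solver, telemetry, eyes, ticket
def snap(name,fn):
    p=eyes.camera_params(name); im,d=eyes.get_image(name)
    cv2.imwrite('pics/%s.png'%fn,im[:,:,::-1]); np.savez('pics/%s.npz'%fn,d=d,im=im,K=np.array(p['intrinsics']),e=np.array(p['eye']),a=np.array(p['attitude']))
    return p
def cloud(fn):
    z=np.load('pics/%s.npz'%fn); d=z['d'];K=z['K'];a=z['a']
    if a.shape==(3,3): R=a
    else:
        from scipy.spatial.transform import Rotation as Ro
        R=Ro.from_euler('xyz',a,degrees=True).as_matrix() if a.size==3 else Ro.from_quat(a).as_matrix()
    v,u=np.mgrid[:d.shape[0],:d.shape[1]]
    c=np.stack([(u-K[0,2])/K[0,0]*d,(v-K[1,2])/K[1,1]*d,d],-1)
    return c@R.T+z['e'],d>0,z['im']
E
python3 - <<'E'
from h import *
print(telemetry.read_state()); print(ctrl.hold_point_z)
for n in('top','scene'): print(snap(n,n+'0'))
E
```

```text
{'clock': 0.0, 'joint_positions': array([-68.34667085,  18.43740363,  -4.0138876 ,  83.17521162,
         1.29609511,  78.53958449,  -3.26134014]), 'joint_velocities': array([-0.05018288,  0.09096608,  0.10674381,  0.10362885,  0.03360633,
        0.04404914,  0.07073169]), 'effort': array([ 3.26587924e-04, -4.91282916e+01, -4.03997898e-01, -3.12536466e+01,
       -6.40934589e-02,  4.35192743e-02,  1.79311501e-04]), 'ee_pos': array([0.23115917, 0.60685493, 0.1881774 ]), 'orientation': array([-1.79893096e+02,  7.32798876e-03,  1.59153753e+02]), 'ft_force': array([0.53692475, 0.17335232, 0.25972441]), 'wrist_torque': array([-0.02792528,  0.05361853,  0.02498846]), 'grip_force': 0.0, 'gripper_width': 0.9974660144561986}
0.0187
{'intrinsics': array([[494.53841192,   0.        , 326.44367873],
       [  0.        , 494.53841192, 194.84295846],
       [  0.        ,   0.        ,   1.        ]]), 'eye': array([ 0.19827015, -0.0450799 ,  1.82058111]), 'attitude': array([-171.56016183,   -1.29083971,  -88.41207056])}
{'intrinsics': array([[371.33030072,   0.        , 319.74615002],
       [  0.        , 371.33030072, 198.05473213],
       [  0.        ,   0.        ,   1.        ]]), 'eye': array([ 1.00667018, -0.33685066,  0.93351156]), 'attitude': array([-141.17775625,    0.904574  ,   62.0649401 ])}
```

View pics/top0.png

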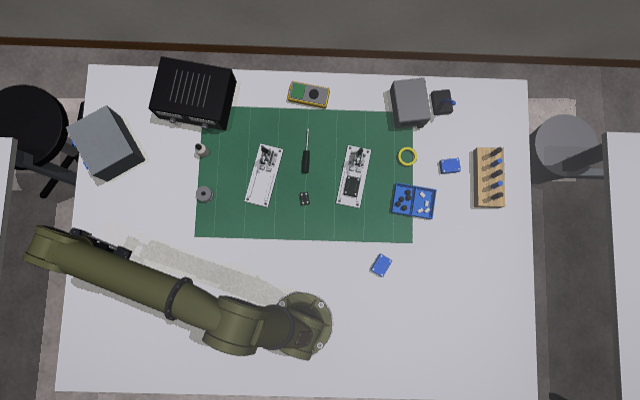

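View pics/scene0.png

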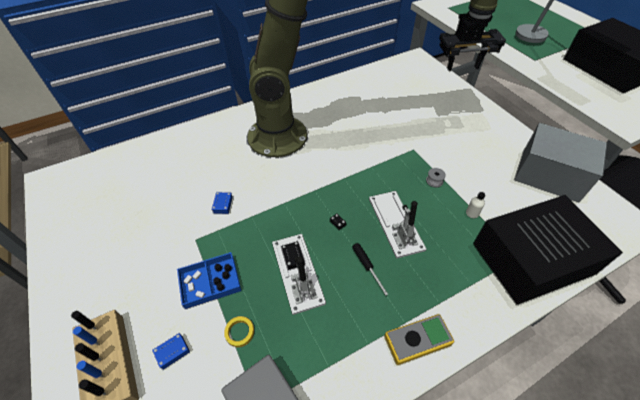

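Top view: the module sits in the right-hand fixture (module at px 351,186; plate from about 340,205 to 366,147), with the clamp open. Fixture_b, at about 263,175, is empty. The small case (305,198), screwdriver (306,150) and tape (407,156) stand clear.

```bash
cat > fit.py <<'E'
from h import *
def fit(fn,guess=None):
    P,ok,im=cloud(fn); 
    x,y,z=P[...,0],P[...,1],P[...,2]
    m=ok&(x>.35)&(x<.85)&(y<-.02)&(y>-.25)&(z>.006)&(z<.04)&(im.min(-1)>120)
    n,l,s,c=cv2.connectedComponentsWithStats(m.astype(np.uint8)); 
    m=cv2.morphologyEx(m.astype(np.uint8),cv2.MORPH_CLOSE,np.ones((7,7)))
    n,l,s,c=cv2.connectedComponentsWithStats(m); k=1+s[1:,4].argmax()
    q=P[(l==k)&ok]; q=q[(q[:,2]<.04)&(q[:,2]>.005)]
    (cx,cy),wh,an=cv2.minAreaRect(q[:,:2].astype(np.float32))
    an=np.radians(an); 
    if wh[0]<wh[1]: an+=np.pi/2
    an=(an+np.pi/2)%np.pi-np.pi/2
    o=np.array([cx,cy])+.0375*np.array([np.cos(an),np.sin(an)])
    print(fn,'size',wh,'yaw',np.degrees(an),'origin',o, 'n',len(q),'zmed',np.median(q[:,2]))
    return o,an
def local(fn,o,an):
    P,ok,im=cloud(fn); d=P[...,:2]-o; c,s=np.cos(an),np.sin(an)
    return np.stack([d[...,0]*c+d[...,1]*s,-d[...,0]*s+d[...,1]*c,P[...,2]],-1)*1000,ok,im
def module(fn,o,an):
    L,ok,im=local(fn,o,an)
    m=ok&(abs(L[...,1])<32)&(L[...,0]>-140)&(L[...,0]<-25)&(L[...,2]>32)&(L[...,2]<44)&(im.max(-1)<90)
    q=L[m]; print('module',len(q),np.percentile(q,[1,50,99],axis=0).round(1).tolist())
    m=ok&(abs(L[...,1])<40)&(L[...,2]>90)&(L[...,0]>-60)&(L[...,0]<120); q=L[m]
    if len(q): print('lever/arm',len(q),np.percentile(q,[1,50,99],axis=0).round(1).tolist())
E
python3 - <<'E'
from fit import *
for f in('top0','scene0'):
    o,a=fit(f); module(f,o,a)
E
```

```text
top0 size (0.08926460146903992, 0.22519713640213013) yaw -10.078910827636712 origin [ 0.58048346 -0.18303326] n 1008 zmed 0.01384494572577466
module 180 [[-113.4, -24.3, 32.4], [-81.6, -0.0, 37.4], [-48.8, 24.2, 43.5]]
lever/arm 59 [[-16.4, -6.9, 102.0], [11.3, 0.7, 119.5], [32.9, 7.7, 183.0]]
scene0 size (0.0896717980504036, 0.22837503254413605) yaw -9.949226379394512 origin [ 0.57774919 -0.1844007 ] n 1667 zmed 0.013433355504367972
module 328 [[-110.8, -24.1, 33.4], [-80.7, -3.2, 38.5], [-43.5, 24.5, 42.0]]
lever/arm 195 [[-15.3, -8.1, 92.6], [32.7, -1.5, 139.1], [42.8, 7.7, 181.2]]
```

```bash
python3 - <<'E'
from fit import *
o=np.array([.579,-.1837]);a=np.radians(-10)
L,ok,im=local('top0',o,a)
# tall obstacles near the path of the gripper body
m=ok&(L[...,2]>60)&(L[...,0]>-200)&(L[...,0]<250)&(abs(L[...,1])<170)&(abs(L[...,1])>30)
q=L[m]; print(len(q), q.min(0) if len(q) else '', q.max(0) if len(q) else '')
def W(x,y,z): c,s=np.cos(a),np.sin(a); return [o[0]+(x*c-y*s)/1e3,o[1]+(x*s+y*c)/1e3,z/1e3]
for yaw in(-10,170):
    for p in((-145,0,300),(-145,0,18),(-98,0,18),(0,0,200),(5,0,150),(70,0,140),(125,0,85)):
        j=solver.ik(W(*p),[180,0,yaw]); print(yaw,p,None if j is None else np.round(j))
E
```

```text
366 [ 177.84280258 -169.77083014   60.40061317] [249.58446645 -95.63508977 105.68640133]
-10 (-145, 0, 300) [-34. -11.  44.  99.   8.  89. -91.]
-10 (-145, 0, 18) [-32.   6.  51. 121.  -6.  55. -77.]
-10 (-98, 0, 18) [-29.  14.  50. 115. -13.  56. -72.]
-10 (0, 0, 200) [-22.  16.  46.  90. -12.  79. -76.]
-10 (5, 0, 150) [-24.  19.  48.  93. -15.  74. -73.]
-10 (70, 0, 140) [-19.  29.  47.  84. -21.  76. -70.]
-10 (125, 0, 85) [-17.  39.  49.  78. -29.  75. -67.]
170 (-145, 0, 300) [-27. -10.  39.  99.   6.  89.  91.]
170 (-145, 0, 18) [-35.   7.  55. 121.  -7.  55. 104.]
170 (-98, 0, 18) [-29.  14.  50. 115. -13.  56. 108.]
170 (0, 0, 200) [ 9. 13.  7. 89. -2. 78. 96.]
170 (5, 0, 150) [-23.  19.  48.  93. -15.  74. 107.]
170 (70, 0, 140) [-21.  30.  50.  84. -23.  77. 111.]
170 (125, 0, 85) [-16.  39.  47.  78. -29.  75. 112.]
```

```bash
cat >> fit.py <<'E'
O=np.array([.579,-.1837]);A=np.radians(-10)
def W(x,y,z): c,s=np.cos(A),np.sin(A); return [O[0]+(x*c-y*s)/1e3,O[1]+(x*s+y*c)/1e3,z/1e3]
def floc():
    s=telemetry.read_state(); c,sn=np.cos(A),np.sin(A); d=(s['ee_pos'][:2]-O)*1e3; f=s['ft_force']
    return np.round([s['clock'],d[0]*c+d[1]*sn,-d[0]*sn+d[1]*c,s['ee_pos'][2]*1e3, f[0]*c+f[1]*sn,-f[0]*sn+f[1]*c,f[2]],1)
E
python3 - <<'E'
from fit import *
p=telemetry.read_state()['ee_pos']
ctrl.move_l([p[0],p[1],.33],rate=.3)
ctrl.move_ptp(W(-145,0,260),[180,0,-10])
hand.gripper_to(0)
print(floc(), telemetry.read_state()['joint_positions'].round(1))
snap('wrist','w1'); o,a=fit('w1'); module('w1',o,a); module('w1',O,A)
E
```

```text
[ 5.00e+00 -1.45e+02  0.00e+00  2.60e+02  0.00e+00  0.00e+00  2.00e-01] [-17.9  -8.3  31.3 102.7   4.3  84.5 -87.3]
w1 size (0.09019680321216583, 0.2146099954843521) yaw -10.047767639160183 origin [ 0.57360197 -0.18422334] n 8719 zmed 0.01329978666997822
module 1818 [[-107.8, -22.7, 36.8], [-75.4, -0.0, 38.6], [-42.0, 23.9, 40.6]]
lever/arm 657 [[-12.2, -7.4, 94.9], [10.1, 0.1, 120.0], [35.9, 7.0, 157.4]]
module 1818 [[-113.0, -24.1, 36.8], [-80.7, -1.5, 38.6], [-47.3, 22.5, 40.6]]
lever/arm 657 [[-17.4, -8.9, 94.9], [4.9, -1.3, 120.0], [30.6, 5.5, 157.4]]
```

View pics/w1.png

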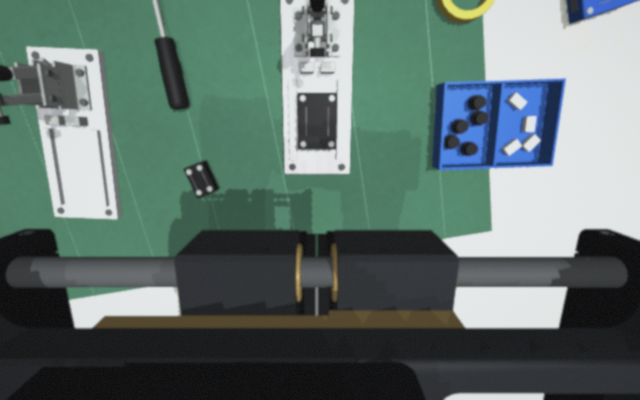

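```bash
python3 - <<'E'
from fit import *
L,ok,im=local('w1',O,A)
for u,v in((200,245),(300,245),(318,245),(335,245),(440,245),(220,290),(300,290),(316,325),(250,325),(450,325),(100,270),(318,350),(30,240)):
    print((u,v),ok[v,u],L[v,u].round(0))
E
```

```text
(200, 245) True [-108.   28.  381.]
(300, 245) True [-109.    3.  377.]
(318, 245) True [-136.   -2.  311.]
(335, 245) True [-109.   -6.  377.]
(440, 245) True [-107.  -31.  382.]
(220, 290) True [-117.   22.  387.]
(300, 290) True [-118.    3.  385.]
(316, 325) True [-121.   -1.  394.]
(250, 325) True [-121.   14.  394.]
(450, 325) True [-121.  -30.  395.]
(100, 270) True [-115.   55.  381.]
(318, 350) True [-119.   -1.  404.]
(30, 240) True [-110.   78.  373.]
```

```bash
python3 - <<'E'
from fit import *
Y=-1
ctrl.move_l(W(-143,Y,60),rate=.25); ctrl.move_l(W(-143,Y,20),rate=.1); f0=floc(); print(f0)
ctrl.move_l(W(-106,Y,20),rate=.04); print(floc())
for x in np.arange(-105,-94,1.):
    ctrl.move_l(W(x,Y,20),rate=.02); f=floc(); print(f)
    if abs(f[4]-f0[4])>6 : break
snap('wrist','w2'); module('w2',O,A); snap('scene','s2'); module('s2',O,A)
E
```

```text
[ 6.600e+00 -1.425e+02 -1.100e+00  2.050e+01  4.000e-01 -3.000e-01
 -1.000e-01]
[   7.7 -106.3   -1.    19.9   -0.4    0.5   -0.4]
[   7.9 -105.    -1.    20.1    0.2    1.     0.5]
[   8.2 -103.9   -1.    20.1   -0.5   -0.3   -0.4]
[   8.4 -103.    -1.    20.     0.2    0.2    0.6]
[   8.7 -101.9   -1.    20.    -0.3   -0.6   -0.4]
[   8.9 -100.9   -1.    20.    -0.    -0.2   -0.2]
[  9.2 -99.9  -1.   20.    0.5   0.3  -0.1]
[  9.4 -99.   -1.   20.    0.7  -0.1   0.7]
[  9.7 -97.9  -1.   20.   -0.   -1.7   0.4]
[  9.9 -96.9  -1.   20.    0.3   0.8   1.1]
[ 10.2 -95.9  -1.   20.   -0.4  -0.7  -0.2]
[ 10.4 -94.9  -1.   20.   -0.8  -0.1   0. ]
module 6420 [[-89.2, -25.0, 36.4], [-66.9, -1.0, 38.8], [-44.3, 22.6, 40.3]]
lever/arm 11697 [[-59.9, -33.9, 114.5], [-57.6, -1.5, 138.4], [2.6, 30.2, 148.7]]
module 297 [[-111.9, -25.5, 32.7], [-78.6, -5.5, 38.2], [-44.4, 23.6, 42.5]]
lever/arm 1047 [[-60.0, -31.2, 95.8], [-56.3, 2.9, 383.6], [39.9, 36.4, 453.9]]
```

View pics/w2.png

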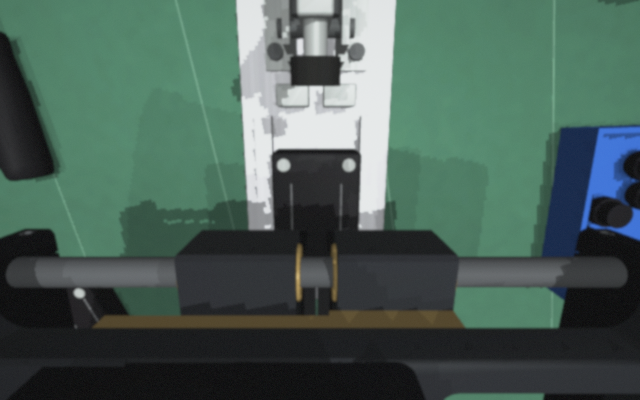

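```bash
python3 - <<'E'
from fit import *
im=cv2.imread('pics/scene0.png')[220:320,240:360]; im2=cv2.imread('pics/s2.png')[220:320,240:360]
cv2.imwrite('pics/c2.png',cv2.resize(np.hstack([im,im2]),None,fx=3.3,fy=3.3,interpolation=cv2.INTER_CUBIC))
L,ok,_=local('w2',O,A)
for v in range(100,330,8): print(v,L[v,318].round(0),L[v,300].round(0))
E
```

```text
100 [-16.  -3.  13.] [-17.   7.  30.]
108 [-21.  -3.  13.] [-21.   8.  13.]
116 [-25.  -3.  13.] [-25.   8.  13.]
124 [-30.  -3.  12.] [-30.   8.  13.]
132 [-35.  -3.  12.] [-35.   8.  13.]
140 [-40.  -3.  13.] [-40.   8.  12.]
148 [-44.  -3.  17.] [-44.   8.  18.]
156 [-47.  -3.  40.] [-47.   7.  39.]
164 [-51.  -3.  39.] [-51.   7.  39.]
172 [-55.  -3.  39.] [-56.   7.  39.]
180 [-60.  -3.  39.] [-60.   7.  39.]
188 [-65.  -3.  39.] [-65.   7.  39.]
196 [-69.  -3.  39.] [-69.   7.  39.]
204 [-74.  -3.  39.] [-74.   8.  39.]
212 [-79.  -3.  39.] [-79.   8.  37.]
220 [-84.  -3.  38.] [-83.   8.  39.]
228 [-88.  -3.  39.] [-89.   8.  38.]
236 [-86.  -3.  59.] [-84.   6.  63.]
244 [-86.  -3.  69.] [-59.   2. 137.]
252 [-86.  -3.  80.] [-60.   2. 141.]
260 [-62.  -2. 140.] [-61.   2. 143.]
268 [-64.  -2. 140.] [-63.   2. 142.]
276 [-66.  -2. 142.] [-65.   2. 144.]
284 [-68.  -2. 142.] [-67.   2. 144.]
292 [-92.  -2. 103.] [-68.   2. 145.]
300 [-96.  -2. 104.] [-80.   3. 129.]
308 [-99.  -2. 103.] [-83.   3. 130.]
316 [-71.  -2. 152.] [-71.   2. 151.]
324 [-72.  -2. 153.] [-72.   2. 153.]
```

View pics/c2.png

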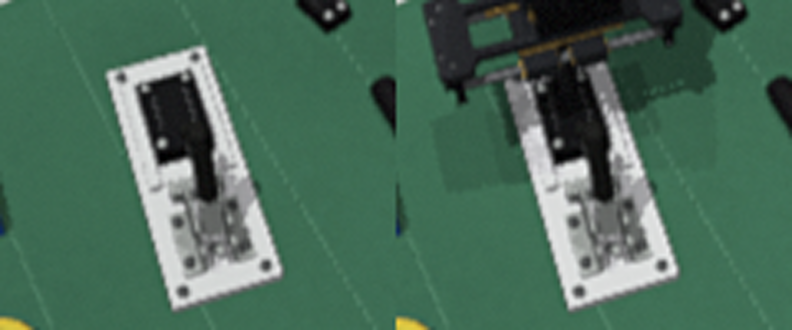

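```bash
python3 - <<'E'
from fit import *
s=telemetry.read_state(); print(s['gripper_width'],s['orientation'],s['ee_pos'],s['grip_force'])
L,ok,_=local('s2',O,A); m=ok&(abs(L[...,1])<22)&(L[...,0]>-135)&(L[...,0]<-40)&(L[...,2]<130)
vs,us=np.where(m)
for v in np.unique(vs): print(v,[tuple(L[v,u].astype(int)) for u in us[vs==v][::3]])
L,ok,im=local('w2',O,A)
for v in range(222,245,2): print(v,[tuple(L[v,u].astype(int)) for u in range(280,360,8)])
E
```

```text
0.0057011452915042065 [ 1.79999067e+02  1.77586297e-03 -1.00007734e+01] [ 0.48526245 -0.16819863  0.0199963 ] 0.0
234 [(np.int64(-99), np.int64(0), np.int64(105))]
235 [(np.int64(-98), np.int64(-2), np.int64(103)), (np.int64(-84), np.int64(3), np.int64(120))]
236 [(np.int64(-95), np.int64(0), np.int64(103))]
239 [(np.int64(-85), np.int64(2), np.int64(102))]
240 [(np.int64(-87), np.int64(0), np.int64(95)), (np.int64(-58), np.int64(15), np.int64(129))]
241 [(np.int64(-86), np.int64(0), np.int64(91)), (np.int64(-85), np.int64(6), np.int64(89))]
242 [(np.int64(-89), np.int64(0), np.int64(81)), (np.int64(-84), np.int64(6), np.int64(85)), (np.int64(-111), np.int64(19), np.int64(38))]
243 [(np.int64(-61), np.int64(-12), np.int64(125)), (np.int64(-91), np.int64(-1), np.int64(74)), (np.int64(-86), np.int64(6), np.int64(77)), (np.int64(-107), np.int64(17), np.int64(39))]
244 [(np.int64(-131), np.int64(-10), np.int64(12)), (np.int64(-84), np.int64(-7), np.int64(82)), (np.int64(-86), np.int64(0), np.int64(75)), (np.int64(-106), np.int64(11), np.int64(38)), (np.int64(-104), np.int64(19), np.int64
[... 10239 characters left out ...]
np.int64(67)), (np.int64(-86), np.int64(-3), np.int64(66)), (np.int64(-84), np.int64(-7), np.int64(70)), (np.int64(-57), np.int64(-6), np.int64(140)), (np.int64(-57), np.int64(-8), np.int64(138)), (np.int64(-57), np.int64(-10), np.int64(139))]
244 [(np.int64(-57), np.int64(7), np.int64(141)), (np.int64(-57), np.int64(5), np.int64(141)), (np.int64(-57), np.int64(3), np.int64(140)), (np.int64(-84), np.int64(4), np.int64(74)), (np.int64(-86), np.int64(0), np.int64(69)), (np.int64(-85), np.int64(-3), np.int64(69)), (np.int64(-84), np.int64(-7), np.int64(73)), (np.int64(-58), np.int64(-6), np.int64(138)), (np.int64(-57), np.int64(-8), np.int64(140)), (np.int64(-57), np.int64(-10), np.int64(140))]
```

The fingertips' visible lower end is at about z = 54 mm, while the reported TCP z is 20. So the real tips end about 34 mm short of the TCP, and the fingers passed over the module without touching it. The module hasn't moved: its far edge is still at x ≈ -46. I'll back off and go lower in guarded steps.

```bash
python3 - <<'E'
from fit import *
Y=-1
ctrl.move_l(W(-143,Y,20),rate=.15); f0=floc(); print(f0)
for z in (14,10,5,0,-4,-8,-12):
    ctrl.move_l(W(-143,Y,z),rate=.04); f=floc()
    if abs(f[6]-f0[6])>4: print('touch',f); break
print(f); snap('wrist','w3')
L,ok,_=local('w3',O,A)
for v in range(212,250,3): print(v,L[v,318].round(0),end=';')
snap('scene','s3'); L,ok,_=local('s3',O,A); m=ok&(abs(L[...,1])<9)&(L[...,0]>-145)&(L[...,0]<-126)&(L[...,2]<60); print('\n',L[m].round(0).tolist()[:40])
E
```

```text
[  11.  -142.1   -0.7   20.4    1.2    0.2    0.4]
[  12.8 -143.3   -1.   -12.3    0.7   -0.4   -0.7]
212 [-125.   -3.   12.];215 [-127.   -3.   13.];218 [-129.   -3.   12.];221 [-131.   -3.   12.];224 [-132.   -3.   13.];227 [-134.   -3.   13.];230 [-136.   -3.   13.];233 [-134.   -3.   23.];236 [-134.   -3.   26.];239 [-134.   -3.   31.];242 [-134.   -3.   36.];245 [-134.   -3.   40.];248 [-134.   -3.   43.];
 [[-136.0, -2.0, 60.0], [-136.0, 1.0, 58.0], [-135.0, 4.0, 58.0], [-134.0, -3.0, 58.0], [-136.0, 0.0, 54.0], [-135.0, 3.0, 54.0], [-136.0, 6.0, 51.0], [-131.0, 8.0, 56.0], [-134.0, -6.0, 54.0], [-136.0, -3.0, 50.0], [-135.0, -0.0, 50.0], [-135.0, 3.0, 48.0], [-133.0, 5.0, 50.0], [-132.0, 8.0, 50.0], [-135.0, -6.0, 48.0], [-137.0, -3.0, 44.0], [-136.0, -0.0, 44.0], [-136.0, 2.0, 42.0], [-136.0, 5.0, 41.0], [-131.0, -7.0, 48.0], [-136.0, -4.0, 40.0], [-135.0, -1.0, 39.0], [-135.0, 2.0, 38.0], [-134.0, 5.0, 39.0], [-132.0, 7.0, 40.0], [-133.0, -7.0, 41.0], [-135.0, -4.0, 36.0], [-136.0, -1.0, 33.0], [-134.0, 1.0, 36.0], [-132.0, 4.0, 36.0], [-133.0, 7.0, 34.0], [-133.0, -8.0, 35.0], [-135.0, -5.0, 31.0], [-136.0, -2.0, 28.0], [-134.0, 1.0, 30.0], [-133.0, 4.0, 30.0], [-132.0, 6.0, 31.0], [-134.0, -8.0, 30.0], [-135.0, -5.0, 25.0], [-134.0, -2.0, 26.0]]
```

Both cameras agree: the tips are at z ≈ 22 mm with the TCP at -12, and there's no contact. Pushing now.

```bash
python3 - <<'E'
from fit import *
Y=-1; Z=-12
ctrl.move_l(W(-128,Y,Z),rate=.08); f0=floc(); print(f0)
ctrl.move_l(W(-103,Y,Z),rate=.03); print(floc())
for x in np.arange(-102,-94,1.):
    ctrl.move_l(W(x,Y,Z),rate=.02); f=floc(); print(f)
    if abs(f[4]-f0[4])>7 : break
snap('wrist','w4'); L,ok,_=local('w4',O,A)
for v in range(90,170,4): print(v,L[v,300].round(0),end=';')
E
```

```text
[  13.3 -127.6   -1.1  -12.    -0.6   -0.5   -0.2]
[  14.3 -102.7   -1.1  -11.9   -0.2    0.9    0.3]
[  14.5 -102.1   -1.   -12.    -1.1    0.     0.8]
[  14.8 -101.    -1.   -12.    -0.4   -0.4    0.2]
[  15.  -100.6   -1.   -12.1   -2.7    0.6    1.2]
[  15.3 -100.6   -1.   -12.3   -6.2   -0.3    4.8]
[  15.5 -100.6   -1.   -12.4   -8.4    0.3    6. ]
90 [-21.   5.  38.];94 [-22.   5.  40.];98 [-24.   5.  40.];102 [-25.   5.  38.];106 [-27.   5.  40.];110 [-29.   5.  39.];114 [-30.   5.  39.];118 [-32.   5.  39.];122 [-34.   5.  40.];126 [-36.   5.  38.];130 [-37.   5.  39.];134 [-39.   5.  39.];138 [-41.   5.  37.];142 [-42.   5.  39.];146 [-44.   5.  40.];150 [-46.   5.  40.];154 [-48.   5.  39.];158 [-50.   6.  38.];162 [-51.   5.  41.];166 [-53.   6.  39.];
```

The module is home: its far edge reads -21 (the stop is at -20) and the force rose against the stop. Now the lever.

```bash
python3 - <<'E'
from fit import *
Y=-1.2; OFF=34
ctrl.move_l(W(-125,-1,-12),rate=.1); 
ctrl.move_l(W(-110,Y,158-OFF),rate=.25)
def tcp(t,r=98):
    p=t-.15; s,c=np.sin(p),np.cos(p)
    return W(40+r*s-8*c-9.5-1, Y, 58+r*c+8*s-OFF)
s=tcp(0); s0=W(-10,Y,s[2]*1e3)
ctrl.move_l(s0,rate=.2); print(floc())
for t in np.arange(0,1.36,.09):
    ctrl.move_l(tcp(t),rate=.06); f=floc(); print(round(t,2),f)
    if np.linalg.norm(f[4:])>25: print('STOP'); break
snap('scene','s5'); snap('top','t5')
L,ok,_=local('s5',O,A); m=ok&(abs(L[...,1])<15)&(L[...,0]>-60)&(L[...,0]<180)&(L[...,2]>70)&(L[...,2]<130); q=L[m]; print(np.percentile(q,[2,50,98],axis=0).round())
im=np.hstack([cv2.imread('pics/s5.png')[200:330,230:380],cv2.imread('pics/t5.png')[110:240,280:430]]); cv2.imwrite('pics/c5.png',cv2.resize(im,None,fx=2.6,fy=2.6,interpolation=cv2.INTER_CUBIC))
E
```

```text
[ 17.3 -11.9  -1.7 118.   -0.3  -0.8   0.7]
0.0 [ 17.8   6.4  -1.1 119.9  -3.8   1.6   2. ]
0.09 [ 18.1  15.2  -1.1 121.3  -4.1   0.2   2.6]
0.18 [ 18.4  23.9  -1.2 122.1  -4.2   0.9   3. ]
0.27 [ 18.7  32.4  -1.2 122.2  -6.6   1.2   4.3]
0.36 [ 19.   41.3  -1.2 121.7  -6.2   0.7   5.3]
0.45 [ 19.3  50.3  -1.2 120.5  -6.1   1.4   6.2]
0.54 [ 19.6  59.3  -1.2 118.5  -6.6   1.1   6.2]
0.63 [ 19.9  68.1  -1.2 115.5  -4.1  -0.2   5. ]
0.72 [ 20.2  76.4  -1.2 111.7  -3.1   0.8   5.1]
0.81 [ 20.5  84.   -1.1 106.7  -2.3   0.6   4. ]
0.9 [ 20.8  90.4  -1.2 100.2  -0.9   0.7   0.9]
0.99 [21.1 97.1 -1.3 94.5 -0.  -0.4  0.4]
1.08 [ 21.4 103.2  -1.1  88.4   0.2   0.3   0.4]
1.17 [ 2.170e+01  1.086e+02 -1.000e+00  8.150e+01 -1.000e-01 -1.500e+00
  6.000e-01]
1.26 [ 2.200e+01  1.135e+02 -1.100e+00  7.400e+01  1.000e-01  3.000e-01
  1.300e+00]
1.35 [ 22.3 117.7  -1.1  66.2  -0.4  -0.5   0.8]
[[121.  -9.  80.]
 [137.  -1.  88.]
 [160.   7. 119.]]
```

View pics/c5.png

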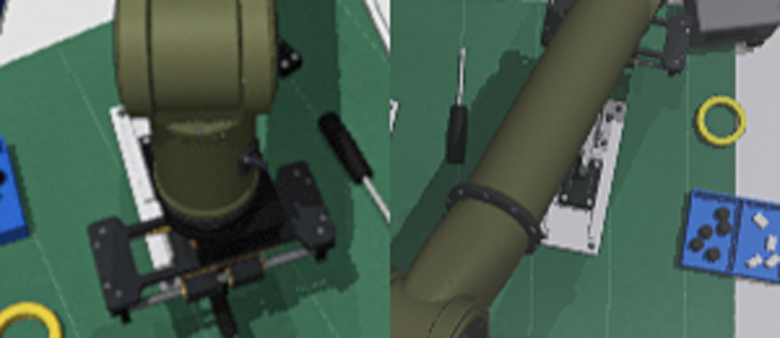

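The lever snapped over, with the force dropping to zero at t ≈ 0.95. I'll press gently to confirm, then retreat and check.

```bash
python3 - <<'E'
from fit import *
Y=-1.2; OFF=34
def tcp(t,r=98):
    p=t-.15; s,c=np.sin(p),np.cos(p)
    return W(40+r*s-8*c-9.5-1, Y, 58+r*c+8*s-OFF)
for t in (1.41,1.47,1.53):
    ctrl.move_l(tcp(t),rate=.05); f=floc(); print(t,f)
    if np.linalg.norm(f[4:])>6: break
ctrl.move_l(W(115,Y,230),rate=.3)
ctrl.move_ptp(W(-150,60,300),[180,0,-10]); print(floc())
snap('wrist','w6'); snap('scene','s6'); module('w6',O,A); module('s6',O,A)
for n in('w6','s6'):
    L,ok,im=local(n,O,A)
    m=ok&(abs(L[...,1])<12)&(L[...,0]>60)&(L[...,0]<190)&(L[...,2]>30)&(L[...,2]<200); print('lever',np.percentile(L[m],[1,50,99],axis=0).round().tolist() if m.any() else None)
cv2.imwrite('pics/c6.png',cv2.resize(cv2.imread('pics/s6.png')[150:330,180:460],None,fx=2.8,fy=2.8,interpolation=cv2.INTER_CUBIC))
E
```

```text
1.41 [ 22.6 120.1  -1.1  61.1  -0.4   0.3   0.2]
1.47 [ 2.290e+01  1.222e+02 -1.100e+00  5.540e+01  1.000e-01  1.100e+00
  4.000e-01]
1.53 [ 23.2 124.   -1.3  53.2  -6.2   0.4  12.7]
[  25.  -149.5   60.1  299.5   -0.7    0.4    0.3]
module 1286 [[-88.3, -23.4, 35.5], [-60.6, 3.4, 38.5], [-26.3, 23.4, 40.8]]
module 276 [[-88.7, -25.0, 35.2], [-60.5, -5.2, 38.4], [-25.7, 23.5, 42.1]]
lever None
lever [[61.0, -9.0, 69.0], [114.0, -2.0, 81.0], [159.0, 6.0, 93.0]]
```

View pics/c6.png

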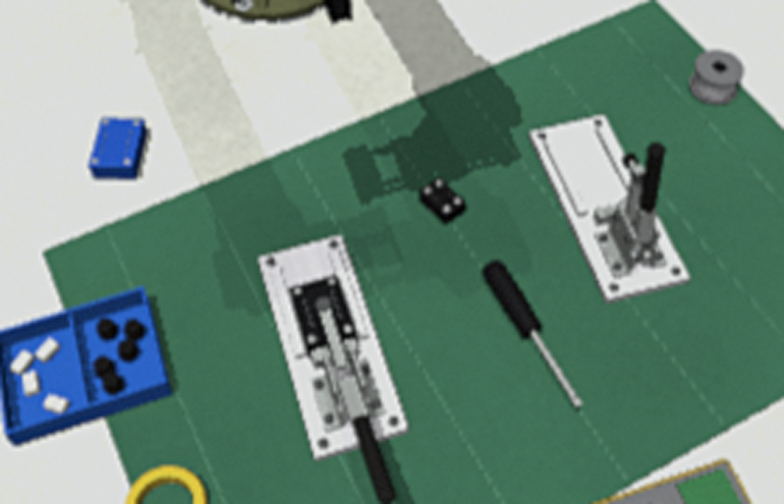

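View pics/w6.png

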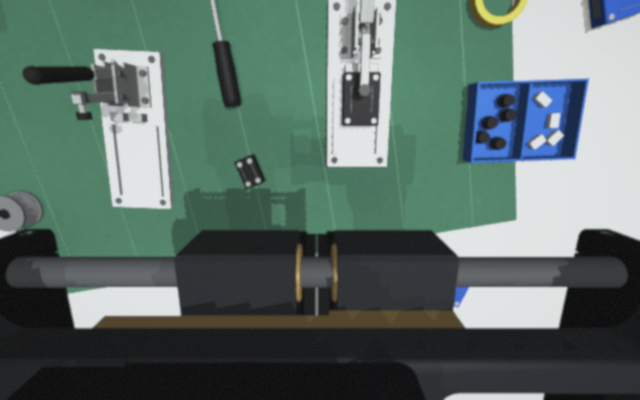

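Fixture_a is locked: the lever lies nearly level at crop (375,460), with the arm and pad on the module at (325,300). The module is against the stop, fixture_b is still open, and the bystanders haven't moved.

```bash
python3 -c "
from h import *
print(ticket.hand_in())"
```

```text
the job is handed in; nothing more can be done
None
```

The module is fully home against the end stop of fixture_a, the clamp is snapped into lock with its pad on the module, fixture_b's clamp is still open, and the job was handed in at about 25 s of the 43 s; the fingertips end about 34 mm short of the documented TCP, so my first push passed over the module without touching it and I pushed again lower.

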